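# Unlatch the blue-lidded ski tuning box

## Robot

A 7-joint arm with a two-finger parallel gripper is mounted at the origin on the work surface. World frame = base frame: x ahead of the robot, y to its left, z up, the work surface at z = 0. Lengths are in m, angles in rad, forces in N, time in s.
With the tool pointing down it reaches from about 0.425 to 0.925 m from the base axis. Payload 6.8 kg.
Tool frame: the origin (TCP) lies on the front face of the gripper's body, between the roots of the fingers; the fingertips stand 73 mm ahead of it and the grasp point (between the pads) lies 54 mm ahead of it; z points along the fingers, x is the direction in which the jaws open and shut, and the axes are right-handed (so a half turn about z gives the same grasp; the last joint's range is limited). The gripper opens to 85 mm and grips with 20 to 120 N. Pads are 22 mm wide; open, the fingers measure 114 mm over their backs; the gripper's body (76 mm by 85 mm) begins 54 mm behind the grasp point. The pads swing forward as they close: fully open they stand 13 mm farther back than shut.
Start: joints at [-1.287, 0.477, 0.022, 1.555, -0.011, 1.109, -0.083], TCP at [0.258, 0.624, 0.304] pointing down, gripper open.
Joint ranges: [-2.96, 2.96], [-0.34, 2.1], [-1.41, 1.46], [0.24, 2.44], [-1.37, 4.51], [0.17, 1.92], [-2.96, 2.96]. Speed limits (rad/s): [2.39, 2.39, 3.14, 3.14, 3.14, 3.14, 3.14].

## Interface

Orientations are given as a unit quaternion [w, x, y, z].
In Python, from station import get_obs, read_camera, hand_in gives the robot as it stands. The module is installed in compiled form; this text tells all that it offers.
- The arm moves only by the shell command python3 -m creep 'ROWS' [FORCE]. ROWS is JSON, a list that holds one entry, the list of rows, each a list of 7 numbers: the turn, a rotation vector about the tool's x, y, z in rad, then the shift along the tool's x, y, z in m, then the finger opening in m, from 0 to 0.0854. A call has 1 to 20 rows; each row shifts and turns the pose as measured when the row begins, along the tool's axes as they then stand; what a row does not reach is not made up. A row lasts 1/12 s, in which the tool goes at most 41.7 mm and 7.16 degrees, less where a joint would pass 70% of its speed; a pose out of reach is approached as far as the arm can. A call is refused whole if a number of a shift passes 0.0417 or a number of a turn 0.125, either way. A call with a gripper value outside its range is refused whole. The fingers move at their own pace and stop on an object; FORCE is the grip in N (left out, the last holds). Time passes only in rows, so rows that do not move let the fingers close. It gives the time, the measured TCP pose, the force and the opening at its end, in the units of the state.
- get_obs(): the state, without advancing time (a new reading comes with each control period).
- read_camera(name): name is "scene" or "top" or "wrist"; returns a dict with "color" (480x640x3 uint8, red, green, blue), "range_z" (480x640 float32, m along the optical axis (not along the pixel's ray), 0 where there is no reading), "fovy" (degrees; the focal length in pixels is half the picture's height over the tangent of half this angle, whatever the lens; pixels are square), "cx", "cy" (the principal point, pixels), "rvec" (rotation vector, rad) and "tvec" (3), from world to camera coordinates, as OpenCV has them. Camera axes: x right, y down, z forward; pixel columns grow to the right and rows downward; lengths in m; the calibration is good to about 2 mm. A picture is of the moment at which its call begins.
- hand_in(): hands the job in, once; it reports no verdict.
The state is a dict: "t": time; "q": joint angles; "joint_vel": joint speeds; "joint_torque": joint torques, N m; "eef_pos": TCP position; "tool_rot": TCP orientation; "contact_force": force on the tool from outside, world axes, zero at the start; "torque": the same for the moment, N m; "gripper_width": opening from 0.0 (shut) to 1.0 (fully open).
Only numpy, scipy, OpenCV 4.12 (cv2) and the standard library are available. Lean on these libraries where they do the work, as an engineer would, in place of code of your own. Each camera call takes 0.05 s, during which the arm holds its last target.

## Task

Unlatch the box with the blue lid: first pull its red keeper all the way out towards the front of the box so that it no longer stands behind the bolt, then draw the bolt by its yellow tab all the way back out of the steel eye. Leave both drawn back, let go, and do not touch the box with the green lid.

Things in the scene. Friction and masses are not known exactly. Their poses are not given: they have to be found in the camera images.
- blue_box: Grey box with blue lid, fixed; 170 (x) by 260 (y) mm, flat lid top 125 mm above the bench. Origin: centre of underside. x points from its front (two black finger grips, robot side) to its back, y left, z up; yaw within 25 deg. Two slides with friction (about 3 N) stay where left; bars reach 13 mm above the lid, their upright tabs from 13 to 52 mm above it. A 32 mm high steel eye at x +35, y +90 to +112.
- blue_keeper (a joint): Pull of the blue box's keeper towards the box front (-x), m: 0 in, 0.040 fully out (stop); starts 0 to 0.008. Dark bar 20 mm wide along x, lying across the bolt's tail; below about 0.021 it blocks the bolt. Red tab 16 (x) by 24 (y) mm, centred at box x -30, y -37 mm at value 0.
- blue_bolt (a joint): Draw of the blue box's bolt out of the eye, along box -y, m: 0 shut, 0.045 fully drawn (stop); starts 0 to 0.003; stops at about 0.004 while the keeper is in; tip leaves the eye at about 0.015. Steel bar 12 mm square along y. Yellow tab 24 (x) by 16 (y) mm, centred at box x +35, y +40 mm at value 0.
- green_box: Bystander, not to be touched: the same box with a green lid, same slides, tabs, origin and axes, on the other side (left or right) of the bench from the blue one.

How it is judged:
On the way, in this order (a step that is already met when the one before it is completed fails the run):
1. the red keeper of the blue box is pulled out (more than 30 of its 40 mm) while the bolt is still in the eye (drawn less than 12 mm) (value of joint blue_keeper above 0.03 m and value of joint blue_bolt below 0.012 m), for 0.2 s.
2. the bolt of the blue box is drawn back (more than 35 of its 45 mm) (value of joint blue_bolt above 0.035 m), for 0.2 s.
At the end, for the whole second after the job is handed in: The blue box's keeper stands more than 30 mm out (of 40) and its bolt is drawn more than 35 mm (of 45), both at rest (value of joint blue_keeper above 0.03 m and value of joint blue_bolt above 0.035 m and velocity of joint blue_keeper between -0.01 and 0.01 m/s and velocity of joint blue_bolt between -0.01 and 0.01 m/s); the robot touches nothing.
It fails at once if the gripper or the arm presses on the green-lidded box (more than 3 N) (contact force between any of the fingers, the arm and green_box above 3 N).
It also fails if it takes over 45 s, if anything falls off the work surface, if the arm or the gripper's body presses on something with over 40 N, if the wrist force passes 120 N, or if a joint passes its speed limit or range.

## Working session

There is one attempt and no reset: what is moved stays moved. The work goes in short steps, Python scripts to look and compute and a shell command to move; the robot and the scene stay as the last step left them, time stands still between calls to the robot, and variables do not carry over. Pictures are saved under pics/ and viewed, and the job is handed in when it is done.

```bash
mkdir -p pics
cat > h.py <<'E'
import numpy as np, cv2
from station import get_obs, read_camera
def cam(n):
    c=read_camera(n); c['R']=cv2.Rodrigues(np.array(c['rvec'],float))[0]; c['t']=np.array(c['tvec'],float).ravel()
    c['f']=240/np.tan(np.radians(c['fovy'])/2); return c
def pts(c,m):
    v,u=np.nonzero(m&(c['range_z']>0)); z=c['range_z'][v,u]
    P=np.stack([(u-c['cx'])/c['f']*z,(v-c['cy'])/c['f']*z,z],1); return (P-c['t'])@c['R']
def ray(c,u,v):
    d=c['R'].T@np.array([(u-c['cx'])/c['f'],(v-c['cy'])/c['f'],1]); return -c['R'].T@c['t'],d
def save(c,n): cv2.imwrite('pics/'+n+'.png',c['color'][:,:,::-1])
E
python3 - <<'E'
from h import *
for n in ['scene','top','wrist']:
    c=cam(n); save(c,n+'0'); print(n,c['fovy'],c['cx'],c['cy'],(-c['R'].T@c['t']).round(3))
o=get_obs(); print(o)
E
```

```text
scene 47.80825509552704 321.54204079623634 246.2138209008413 [0.329 0.384 1.065]
top 52.44352952141994 314.6464328327453 238.0259970332077 [ 0.484 -0.023  0.975]
wrist 65.98738449911508 319.1887094953551 237.52842640416733 [0.196 0.648 0.373]
{'t': 0.15, 'q': array([-1.28710214,  0.47763564,  0.02234931,  1.55618646, -0.01149951,
        1.10929193, -0.08310153]), 'joint_vel': array([ 0.00056689, -0.00131864, -0.00022415, -0.00292326, -0.00012237,
        0.00083668,  0.00053112]), 'joint_torque': array([ 2.72139376e-03, -5.96914959e+01,  1.61021031e+00, -2.81489092e+01,
        1.26761294e-02,  6.50269620e-03, -1.27346743e-05]), 'eef_pos': array([0.25761691, 0.62354024, 0.30314799]), 'tool_rot': array([ 4.27549698e-04,  8.31213926e-01,  5.55952268e-01, -5.49947918e-04]), 'contact_force': array([ 0.29465292, -0.40135238, -0.09545098]), 'torque': array([ 0.00675257,  0.03467433, -0.04683369]), 'gripper_width': 0.9994492912724133}
```

View pics/scene0.png

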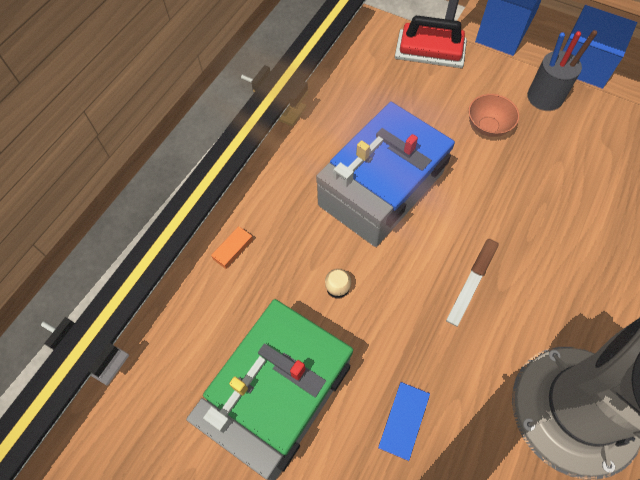

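View pics/top0.png

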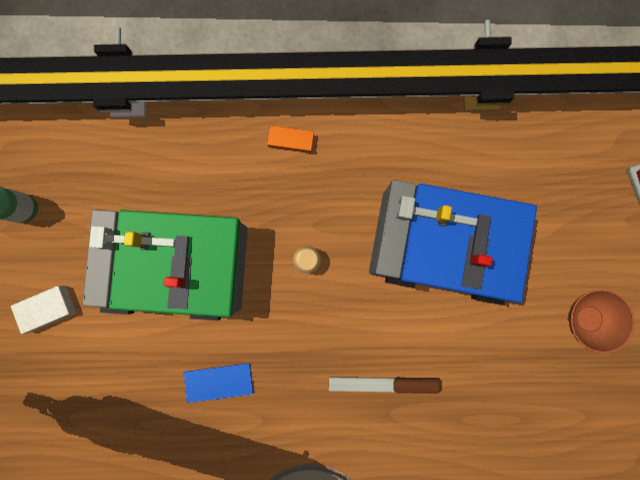

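View pics/wrist0.png

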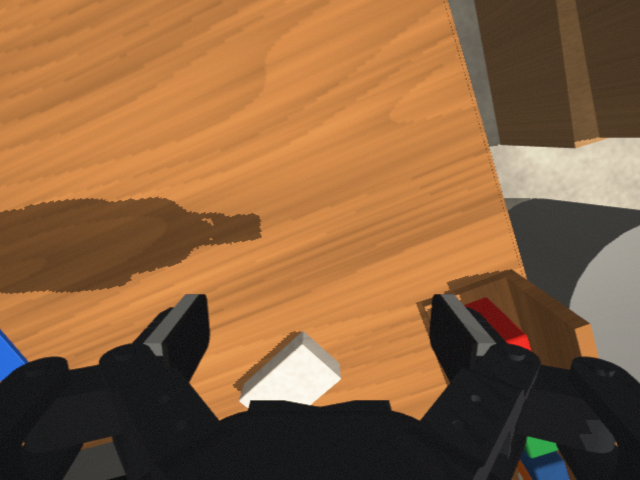

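The top picture shows the blue box on the right (robot's right, y<0): red tab at about (482,261), yellow at (445,213), eye at (407,207). In the scene view, red is at (410,145) and yellow at (364,149).

```bash
cat > meas.py <<'E'
from h import *
def tabs(c,win):
    u0,u1,v0,v1=win; h=cv2.cvtColor(c['color'],cv2.COLOR_RGB2HSV).astype(int); W=np.zeros(h.shape[:2],bool); W[v0:v1,u0:u1]=1
    H,S,V=h[...,0],h[...,1],h[...,2]
    def big(m):
        n,l,s,ce=cv2.connectedComponentsWithStats(m.astype(np.uint8)); 
        return l==1+np.argmax(s[1:,4])
    return {'red':big(W&((H<6)|(H>174))&(S>170)&(V>80)),'yel':big(W&(H>16)&(H<32)&(S>110)&(V>80)),'lid':big(W&(H>105)&(H<130)&(S>150)&(V>80))}
E
python3 - <<'E'
from meas import *
ct=cam('top'); cs=cam('scene')
for nm,c,w in(('top',ct,(370,545,175,310)),('scene',cs,(310,460,95,250))):
    m=tabs(c,w)
    for k in m:
        P=pts(c,m[k]); v,u=np.nonzero(m[k])
        zt=np.percentile(P[:,2],90)
        T=P[P[:,2]>zt-.006] if k!='lid' else P
        print(nm,k,len(P),'px',u.mean().round(1),v.mean().round(1),'z',np.percentile(P[:,2],[5,50,95]).round(4),'top mean',T.mean(0).round(4),len(T))
        if k!='lid':
            r=cv2.minAreaRect((T[:,:2]*1000).astype(np.float32)); print('  rect',r)
        else:
            T=P[abs(P[:,2]-np.median(P[:,2]))<.004]
            r=cv2.minAreaRect((T[:,:2]*1000).astype(np.float32)); print('  rect',r)
    v=(c['range_z']>0)
    # dark bars: points just above the lid
P=pts(ct,ct['range_z']>0); 
s=(P[:,2]>.12)&(P[:,2]<.13)&(P[:,1]<0.0)&(P[:,0]>.3)
r=cv2.minAreaRect((P[s][:,:2]*1000).astype(np.float32)); print('lidtop',r)
s=(P[:,2]>.133)&(P[:,2]<.2)&(P[:,1]<0.0)&(P[:,0]>.3)&(P[:,0]<.65)
for a in(ct,): pass
s=(P[:,2]>.15)&(P[:,2]<.167)&(P[:,1]<0)&(P[:,0]>.3)&(P[:,0]<.65)
print('eye',P[s].mean(0).round(4), s.sum())
E
```

```text
top red 189 px 481.3 259.8 z [0.1456 0.1751 0.178 ] top mean [ 0.5058 -0.295   0.1758] 135
  rect ((506.1384582519531, -295.4095458984375), (23.65669059753418, 15.829571723937988), 79.88236236572266)
top yel 197 px 443.6 213.3 z [0.1485 0.1748 0.178 ] top mean [ 0.5848 -0.2349  0.1758] 134
  rect ((585.0980834960938, -235.54266357421875), (16.041948318481445, 23.806577682495117), 81.4113998413086)
top lid 9942 px 469.3 243.2 z [0.1216 0.1242 0.1267] top mean [ 0.5374 -0.288   0.1242] 9942
  rect ((538.7630615234375, -287.92364501953125), (213.39805603027344, 174.71542358398438), 78.37267303466797)Traceback (most recent call last):
  File "<stdin>", line 4, in <module>
  File "meas.py", line 8, in tabs
    return {'red':big(W&((H<6)|(H>174))&(S>170)&(V>80)),'yel':big(W&(H>16)&(H<32)&(S>110)&(V>80)),'lid':big(W&(H>105)&(H<130)&(S>150)&(V>80))}
                  ~~~^^^^^^^^^^^^^^^^^^^^^^^^^^^^^^^^^^
  File "meas.py", line 7, in big
    return l==1+np.argmax(s[1:,4])
                ~~~~~~~~~^^^^^^^^^
    return _wrapfunc(a, 'argmax', axis=axis, out=out, **kwds)
    return bound(*args, **kwds)
ValueError: attempt to get argmax of an empty sequence
```

Run:
```python
from meas import *
import meas
c=cam('scene'); h=cv2.cvtColor(c['color'],cv2.COLOR_RGB2HSV); print(h[145,405:418].tolist(),h[149,358:370].tolist())
ct=cam('top');m=tabs(ct,(370,545,175,310)); 
s=c['color'].astype(int); R,G,B=s[...,0],s[...,1],s[...,2]
W=np.zeros(R.shape,bool);W[125:165,350:425]=1
for k,mm in(('red',W&(R>110)&(G<70)&(B<90)),('yel',W&(R>120)&(G>90)&(B<G-40))):
    P=pts(c,mm);z=np.percentile(P[:,2],90);T=P[P[:,2]>z-.006];print(k,len(P),z,T.mean(0).round(4),cv2.minAreaRect((T[:,:2]*1000).astype(np.float32)))
P=pts(ct,m['lid']);
# lid edges: fit
P0=pts(ct,ct['range_z']>0)
s=(P0[:,2]>.121)&(P0[:,2]<.129)&(P0[:,1]<-.05)&(P0[:,0]>.35)&(P0[:,0]<.7)
print('top',cv2.minAreaRect((P0[s][:,:2]*1000).astype(np.float32)))
s=(P0[:,2]>.15)&(P0[:,2]<.163)&(P0[:,1]<-.05)&(P0[:,1]>-.22)&(P0[:,0]>.35)&(P0[:,0]<.7)
print('eye',P0[s].mean(0))
from scipy.spatial.transform import Rotation as Ro
o=get_obs();q=o['tool_rot'];print(Ro.from_quat([q[1],q[2],q[3],q[0]]).as_matrix().round(3),o['eef_pos'])
```

```text
[[176, 146, 162], [177, 149, 164], [177, 151, 166], [177, 155, 164], [178, 149, 166], [177, 155, 163], [177, 150, 148], [174, 145, 118], [174, 137, 115], [175, 135, 115], [175, 133, 119], [119, 99, 116], [113, 128, 128]] [[18, 108, 185], [19, 107, 181], [19, 104, 182], [18, 104, 186], [18, 102, 182], [19, 113, 212], [23, 114, 232], [22, 118, 231], [19, 114, 208], [16, 82, 152], [13, 65, 138], [13, 49, 135]]
red 100 0.17082772403977053 [ 0.5021 -0.2885  0.1695] ((501.2045593261719, -289.6495056152344), (22.635637283325195, 11.103108406066895), 41.61896514892578)
yel 148 0.17653794852373872 [ 0.5844 -0.2337  0.1748] ((584.3807983398438, -235.54727172851562), (17.153522491455078, 22.927040100097656), 71.26140594482422)
top ((543.102294921875, -265.5146179199219), (259.3799133300781, 175.31610107421875), 78.37123107910156)
eye [ 0.59733264 -0.17388425  0.15606768]
[[ 0.382  0.924 -0.   ]
 [ 0.924 -0.382 -0.   ]
 [-0.     0.    -1.   ]] [0.25773208 0.62376297 0.30369922]
```

Run:
```python
from meas import *
for n in('top','scene'):
    c=cam(n);P=pts(c,c['range_z']>0)
    s=(P[:,2]>.2)&(P[:,0]>.15)&(P[:,0]<.85); Q=P[s]
    print(n,s.sum())
    if s.sum():
        k=(Q[:,:2]/.05).round().astype(int)
        for a in np.unique(k,axis=0):
            g=Q[(k==a).all(1)]
            if len(g)>5: print(a*.05,g[:,2].max().round(3),len(g))
```

```text
top 0
scene 48
[ 0.25 -0.75] 0.205 9
[ 0.25 -0.7 ] 0.207 7
[ 0.3 -0.7] 0.206 18
[ 0.35 -0.7 ] 0.206 13
```

Nothing near the path stands above 0.2 m. I'll swing around the base at the present height, with the fingers part closed.

```bash
python3 -m creep '[[[0,0,0.058,-0.004,0.039,0,0.04],[0,0,0.058,-0.004,0.039,0,0.04],[0,0,0.058,-0.004,0.039,0,0.04],[0,0,0.058,-0.004,0.039,0,0.04],[0,0,0.058,-0.004,0.039,0,0.04],[0,0,0.058,-0.004,0.039,0,0.04],[0,0,0.058,-0.004,0.039,0,0.04],[0,0,0.058,-0.004,0.039,0,0.04],[0,0,0.058,-0.004,0.039,0,0.04],[0,0,0.058,-0.004,0.039,0,0.04],[0,0,0.058,-0.004,0.039,0,0.04],[0,0,0.058,-0.004,0.039,0,0.04],[0,0,0.058,-0.004,0.039,0,0.04],[0,0,0.058,-0.004,0.039,0,0.04],[0,0,0.058,-0.004,0.039,0,0.04]]]' 20
```

```text
t: 1.7
eef_pos: [0.6159, 0.1698, 0.3002]
tool_rot: [-0.005, 0.989, 0.146, 0.0]
contact_force: [1.0, 1.3, -0.7]
gripper_width: 0.468
```

```bash
cat >> h.py <<'E'
from scipy.spatial.transform import Rotation as Ro
def goto(target,yaw=None):
    o=get_obs();q=o['tool_rot'];R=Ro.from_quat([q[1],q[2],q[3],q[0]]).as_matrix()
    print('pos',o['eef_pos'].round(4),'w',round(o['gripper_width'],3),'F',o['contact_force'].round(1),'t',o['t'])
    print('shift tool',(R.T@(np.array(target)-o['eef_pos'])).round(4))
    if yaw is not None:
        y=np.radians(yaw);Rt=np.array([[np.cos(y),np.sin(y),0],[np.sin(y),-np.cos(y),0],[0,0,-1]])
        print('turn',Ro.from_matrix(R.T@Rt).as_rotvec().round(4))
E
python3 -m creep '[[[0,0,0.038,-0.01,0.0355,0,0.04],[0,0,0.038,-0.01,0.0355,0,0.04],[0,0,0.038,-0.01,0.0355,0,0.04],[0,0,0.038,-0.01,0.0355,0,0.04],[0,0,0.038,-0.01,0.0355,0,0.04],[0,0,0.038,-0.01,0.0355,0,0.04],[0,0,0.038,-0.01,0.0355,0,0.04],[0,0,0.038,-0.01,0.0355,0,0.04],[0,0,0.038,-0.01,0.0355,0,0.04],[0,0,0.038,-0.01,0.0355,0,0.04],[0,0,0.038,-0.01,0.0355,0,0.04],[0,0,0.038,-0.01,0.0355,0,0.04],[0,0,0.038,-0.01,0.0355,0,0.04],[0,0,0,0,0,0,0.04]]]'
python3 - <<'E'
from h import *
goto([.506,-.295,.26],-11.6)
c=cam('wrist');save(c,'wrist1');print((-c['R'].T@c['t']).round(3))
E
```

```text
t: 2.87
eef_pos: [0.5038, -0.3245, 0.2989]
tool_rot: [-0.003, 0.993, -0.12, 0.004]
contact_force: [-0.7, -1.1, 0.2]
gripper_width: 0.467
pos [ 0.5038 -0.3245  0.2989] w 0.467 F [-0.7 -1.1  0.2] t 2.8667
shift tool [-0.0051 -0.0289  0.039 ]
turn [-0.0059 -0.0075 -0.0377]
[ 0.519 -0.261  0.369]
```

View pics/wrist1.png

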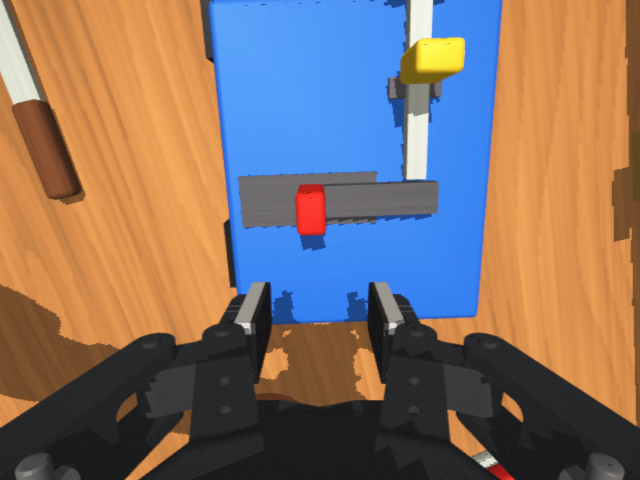

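Wrist view: red tab is at (311,208), centred between the fingers, and yellow at (435,60). I'll use this view as a second measurement and correct the position.

```bash
python3 -m creep '[[[-0.006,-0.007,-0.038,-0.005,-0.029,0,0.04],[0,0,0,0,0,0,0.04]]]'
cat > wm.py <<'E'
from h import *
def wm(c):
    s=c['color'].astype(int); R,G,B=s[...,0],s[...,1],s[...,2]
    for k,m in(('red',(R>110)&(G<70)&(B<90)),('yel',(R>150)&(G>120)&(B<90))):
        m[330:]=0
        n,l,st,_=cv2.connectedComponentsWithStats(m.astype(np.uint8)); 
        if n<2: print(k,'none'); continue
        P=pts(c,l==1+np.argmax(st[1:,4]));z=np.percentile(P[:,2],90);T=P[P[:,2]>z-.006]
        r=cv2.minAreaRect((T[:,:2]*1000).astype(np.float32)); print(k,len(P),'z',round(z,4),'mean',T.mean(0).round(4),'rect',np.round(r[0],1),np.round(r[1],1),round(r[2],1))
E
python3 - <<'E'
from wm import *
c=cam('wrist');wm(c);save(c,'wrist2')
goto([.506,-.295,.217],-11.6)
E
```

```text
t: 3.08
eef_pos: [0.5076, -0.2922, 0.2988]
tool_rot: [-0.001, 0.995, -0.1, 0.001]
contact_force: [1.7, 1.3, -0.3]
gripper_width: 0.472
red 1492 z 0.1777 mean [ 0.5069 -0.2959  0.1767] rect [ 506.6 -297.3] [24.6 15.7] 78.0
yel 63014 z 0.001 mean [ 0.3227 -0.2252 -0.    ] rect [ 304.2 -228.2] [327.5 255.9] 77.0
pos [ 0.507  -0.2948  0.2993] w 0.468 F [ 0.2 -0.5  0.3] t 3.1333
shift tool [-0.0011  0.0004  0.0823]
turn [-0.0001 -0.0023 -0.0004]
```

View pics/wrist2.png

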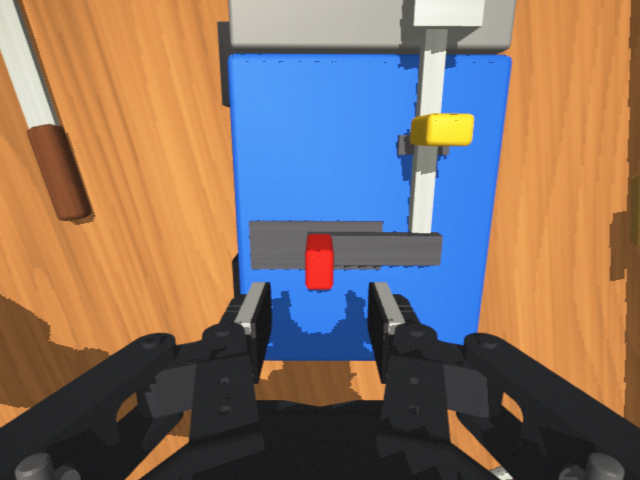

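The red tab, at (319,262), measures (0.506, -0.296) with its top at 0.1775, which agrees with the top view. Descending.

```bash
python3 -m creep '[[[0,0,0,0,0,0.03,0.04],[0,0,0,0,0.001,0.03,0.04],[0,0,0,0,0,0.02,0.04],[0,0,0,0,0,0,0.04],[0,0,0,0,0,0,0.04]]]'
python3 - <<'E'
from h import *
goto([.5063,-.296,.218],-11.6)
E
```

```text
t: 3.55
eef_pos: [0.512, -0.292, 0.2191]
tool_rot: [-0.0, 0.995, -0.097, 0.005]
contact_force: [-0.3, -1.0, 0.6]
gripper_width: 0.465
pos [ 0.512  -0.292   0.2191] w 0.465 F [-0.3 -1.   0.6] t 3.55
shift tool [-0.0049  0.005   0.001 ]
turn [-0.0016 -0.0092  0.0086]
```

```bash
python3 -m creep '[[[-0.002,-0.009,0.009,-0.005,0.005,0.001,0.04],[0,0,0,0,0,0,0.04],[0,0,0,0,0,0,0.04]]]'
python3 - <<'E'
from h import *
goto([.5063,-.296,.218],-11.6)
E
```

```text
t: 3.8
eef_pos: [0.5073, -0.2961, 0.2207]
tool_rot: [0.001, 0.995, -0.101, 0.001]
contact_force: [1.2, 0.2, -0.0]
gripper_width: 0.467
pos [ 0.5073 -0.2961  0.2207] w 0.467 F [ 1.2  0.2 -0. ] t 3.8
shift tool [-0.001   0.0001  0.0027]
turn [ 0.0008 -0.0023  0.0004]
```

Aligned to 1 mm. Closing on the tab.

```bash
python3 -m creep '[[[0,0,0,-0.001,0,0.002,0],[0,0,0,0,0,0,0],[0,0,0,0,0,0,0],[0,0,0,0,0,0,0],[0,0,0,0,0,0,0],[0,0,0,0,0,0,0]]]' 40
python3 - <<'E'
from h import *
goto([.5063,-.296,.218],-11.6)
c=cam('scene');save(c,'scene1')
E
```

```text
t: 4.3
eef_pos: [0.5069, -0.2966, 0.2207]
tool_rot: [0.001, 0.995, -0.101, 0.003]
contact_force: [1.1, -0.6, -1.8]
gripper_width: 0.18
pos [ 0.5069 -0.2966  0.2207] w 0.18 F [ 1.1 -0.6 -1.8] t 4.3
shift tool [-0.0007 -0.0005  0.0027]
turn [ 0.0014 -0.0062 -0.0002]
```

The opening is 15 mm, so the tab is held. Pulling along tool -x.

```bash
python3 -m creep '[[[0,0,0,-0.008,0,0,0],[0,0,0,-0.008,0,0,0],[0,0,0,-0.008,0,0,0],[0,0,0,-0.008,0,0,0],[0,0,0,-0.004,0,0,0],[0,0,0,0,0,0,0]]]' 40
python3 - <<'E'
from h import *
goto([.5069-.039*.9796,-.2966+.039*.2011,.2207],-11.6)
c=cam('scene');save(c,'scene2')
E
```

```text
t: 4.85
eef_pos: [0.47, -0.2889, 0.2207]
tool_rot: [0.002, 0.995, -0.101, 0.005]
contact_force: [2.7, -2.2, -5.7]
gripper_width: 0.177
pos [ 0.47   -0.2889  0.2207] w 0.177 F [ 2.7 -2.2 -5.7] t 4.85
shift tool [-0.0013  0.0001  0.    ]
turn [ 0.0025 -0.011   0.    ]
```

View pics/scene2.png

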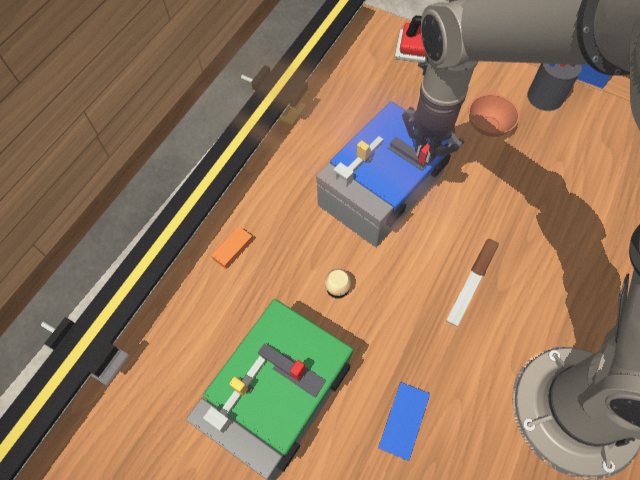

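The keeper moved with the fingers by 38 mm; the red tab is now at (424,155). I'll nudge it to the stop, release and rise.

```bash
python3 -m creep '[[[0,0,0,-0.003,0,0,0],[0,0,0,0,0,0,0],[0,0,0,0,0,0,0.04],[0,0,0,0,0,0,0.04],[0,0,0,0,0,0,0.04],[0,0,0,0,0,0,0.04],[0,0,0,0,0,-0.03,0.04],[0,0,0,0,0,-0.03,0.04],[0,0,0,0,0,-0.02,0.04],[0,0,0,0,0,0,0.04]]]' 40
python3 - <<'E'
from wm import *
goto([.5853,-.2355,.3],-101.6)
goto([.5853,-.2355,.3],78.4)
print(get_obs()['q'].round(2))
c=cam('wrist');wm(c);save(c,'wrist3')
E
```

```text
t: 5.73
eef_pos: [0.4642, -0.2879, 0.3029]
tool_rot: [0.001, 0.995, -0.101, 0.002]
contact_force: [-0.2, -1.1, -0.6]
gripper_width: 0.47
pos [ 0.4642 -0.2879  0.3029] w 0.47 F [-0.2 -1.1 -0.6] t 5.7333
shift tool [ 0.108  -0.0757  0.0031]
turn [-1.3000e-03 -4.2000e-03  1.5705e+00]
pos [ 0.4642 -0.2879  0.3029] w 0.47 F [-0.2 -1.1 -0.6] t 5.7333
shift tool [ 0.108  -0.0757  0.0031]
turn [ 4.2000e-03 -1.3000e-03 -1.5711e+00]
[-0.06  0.3   0.61  1.9  -0.2   1.    0.44]
red 1415 z 0.1778 mean [ 0.4681 -0.2881  0.1767] rect [ 468.1 -289. ] [23.3 15.2] 78.1
yel 81994 z 0.001 mean [ 0.3051 -0.2215  0.    ] rect [ 290.3 -231.1] [332.3 324.5] 77.0
```

View pics/wrist3.png

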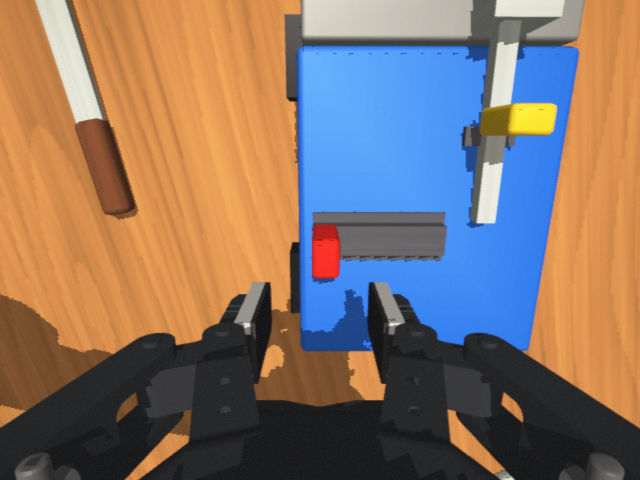

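The keeper is fully out (39 mm): red tab is at (325,250) and its bar is clear of the bolt tail at (483,222). Turning the jaws 90° and moving over the yellow tab.

```bash
python3 -m creep '[[[0,0,-0.121,0,0,0,0.04],[0,0,-0.121,0,0,0,0.04],[0,0,-0.121,0,0,0,0.04],[0,0,-0.121,0,0,0,0.04],[0,0,-0.121,0,0,0,0.04],[0,0,-0.121,0,0,0,0.04],[0,0,-0.121,0,0,0,0.04],[0,0,-0.121,0,0,0,0.04],[0,0,-0.121,0,0,0,0.04],[0,0,-0.121,0,0,0,0.04],[0,0,-0.121,0,0,0,0.04],[0,0,-0.121,0,0,0,0.04],[0,0,-0.121,0,0,0,0.04],[0,0,0,0.019,0.027,0,0.04],[0,0,0,0.019,0.027,0,0.04],[0,0,0,0.019,0.027,0,0.04],[0,0,0,0.019,0.027,0,0.04],[0,0,0,0,0,0,0.04],[0,0,0,0,0,0,0.04]]]'
python3 - <<'E'
from h import *
goto([.5853,-.2355,.22],78.4)
E
```

```text
t: 7.37
eef_pos: [0.5744, -0.2214, 0.2742]
tool_rot: [-0.017, 0.757, 0.653, -0.007]
contact_force: [-0.2, -0.7, 0.3]
gripper_width: 0.471
pos [ 0.5744 -0.2214  0.2742] w 0.471 F [-0.2 -0.7  0.3] t 7.3667
shift tool [-0.0129  0.0147  0.0536]
turn [-0.0349 -0.0095  0.0552]
```

```bash
python3 -m creep '[[[-0.035,-0.01,0.055,-0.013,0.015,-0.02,0.04],[0,0,0,0,0,0,0.04],[0,0,0,0,0,0,0.04]]]'
python3 - <<'E'
from h import *
goto([.5853,-.2355,.22],78.4)
c=cam('wrist');save(c,'wrist4')
m=np.zeros((480,640),bool)
s=c['color'].astype(int); R,G,B=s[...,0],s[...,1],s[...,2]
m=(R>120)&(G>90)&(B<G*.5); 
P=pts(c,m);P=P[(P[:,2]>.168)&(P[:,2]<.19)];print(len(P),P.mean(0),cv2.minAreaRect((P[:,:2]*1000).astype(np.float32)))
c=cam('top');save(c,'top4')
E
```

```text
t: 7.62
eef_pos: [0.5862, -0.2357, 0.2892]
tool_rot: [-0.003, 0.775, 0.632, -0.002]
contact_force: [-1.5, 0.9, -1.0]
gripper_width: 0.468
pos [ 0.5862 -0.2357  0.2892] w 0.468 F [-1.5  0.9 -1. ] t 7.6167
shift tool [ 0.     -0.0005  0.0692]
turn [-0.0071 -0.0007  0.0003]
1218 [ 0.58381973 -0.23679813  0.17660989] ((585.1233520507812, -236.99888610839844), (14.761033058166504, 23.080968856811523), 78.8056869506836)
```

View pics/wrist4.png

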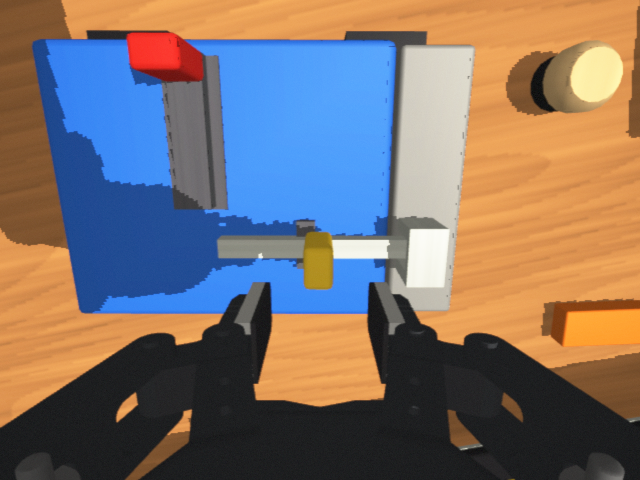

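Yellow tab at (318,260), centred between the jaws; measured (0.585, -0.237, top 0.177). Eye at (425,255) is clear of the right finger. Descending in two stages.

```bash
python3 -m creep '[[[-0.007,0,0,-0.001,0,0.02,0.04],[0,0,0,0,0,0.015,0.04],[0,0,0,0,0,0,0.04],[0,0,0,0,0,0,0.04]]]'
python3 - <<'E'
from h import *
goto([.5852,-.2367,.22],78.4)
E
```

```text
t: 8.05
eef_pos: [0.5833, -0.2382, 0.2535]
tool_rot: [-0.0, 0.775, 0.632, 0.0]
contact_force: [-0.6, -0.4, -0.4]
gripper_width: 0.471
pos [ 0.5833 -0.2382  0.2535] w 0.471 F [-0.6 -0.4 -0.4] t 8.05
shift tool [0.0019 0.0016 0.0335]
turn [-0.0001 -0.0007 -0.0012]
```

```bash
python3 -m creep '[[[0,0,0,0.002,0.002,0.018,0.04],[0,0,0,0,0,0.015,0.04],[0,0,0,0,0,0,0.04],[0,0,0,0,0,0,0.04]]]'
python3 - <<'E'
from h import *
goto([.5852,-.2367,.22],78.4)
E
```

```text
t: 8.38
eef_pos: [0.5855, -0.2373, 0.2225]
tool_rot: [0.0, 0.775, 0.631, 0.001]
contact_force: [0.4, -0.5, 0.3]
gripper_width: 0.472
pos [ 0.5855 -0.2373  0.2225] w 0.472 F [ 0.4 -0.5  0.3] t 8.3833
shift tool [ 0.0006 -0.0004  0.0025]
turn [ 0.0019 -0.001  -0.0016]
```

```bash
python3 -m creep '[[[0,0,0,0,0,0.002,0],[0,0,0,0,0,0,0],[0,0,0,0,0,0,0],[0,0,0,0,0,0,0],[0,0,0,0,0,0,0],[0,0,0,0,0,0,0]]]' 40
python3 - <<'E'
from h import *
goto([.5852-.2011*.043,-.2367-.9796*.043,.221],78.4)
E
```

```text
t: 8.88
eef_pos: [0.5858, -0.2375, 0.2224]
tool_rot: [0.001, 0.775, 0.631, 0.002]
contact_force: [-0.2, -0.5, -4.6]
gripper_width: 0.181
pos [ 0.5858 -0.2375  0.2224] w 0.181 F [-0.2 -0.5 -4.6] t 8.8833
shift tool [-0.0423 -0.0007  0.0014]
turn [ 0.004  -0.0008 -0.0014]
```

Held. Drawing the bolt along tool -x.

```bash
python3 -m creep '[[[0,0,0,-0.008,0,0,0],[0,0,0,-0.008,0,0,0],[0,0,0,-0.008,0,0,0],[0,0,0,-0.008,0,0,0],[0,0,0,-0.008,0,0,0],[0,0,0,0,0,0,0]]]' 40
python3 - <<'E'
from h import *
goto([.5852-.2011*.043,-.2367-.9796*.043,.221],78.4)
E
```

```text
t: 9.38
eef_pos: [0.5777, -0.2772, 0.2225]
tool_rot: [-0.001, 0.775, 0.632, 0.003]
contact_force: [1.2, -0.3, -4.0]
gripper_width: 0.183
pos [ 0.5777 -0.2772  0.2225] w 0.183 F [ 1.2 -0.3 -4. ] t 9.3833
shift tool [-0.0019 -0.0008  0.0014]
turn [ 0.003  -0.0056  0.0007]
```

```bash
python3 -m creep '[[[0,0,0,-0.003,0,0,0],[0,0,0,0,0,0,0],[0,0,0,0,0,0,0.04],[0,0,0,0,0,0,0.04],[0,0,0,0,0,0,0.04],[0,0,0,0,0,0,0.04],[0,0,0,0,0,-0.03,0.04],[0,0,0,0,0,-0.03,0.04],[0,0,0,0,0,-0.03,0.04],[0,0,0,0,0,0,0.04],[0,0,0,0,0,0,0.04]]]' 40
python3 - <<'E'
from h import *
goto([.57,-.28,.3])
c=cam('wrist');save(c,'wrist5')
s=c['color'].astype(int); R,G,B=s[...,0],s[...,1],s[...,2]
for n,m in(('yel',(R>120)&(G>90)&(B<G*.5)),('red',(R>110)&(G<70)&(B<90))):
    P=pts(c,m);P=P[(P[:,2]>.168)&(P[:,2]<.19)];r=cv2.minAreaRect((P[:,:2]*1000).astype(np.float32));print(n,r)
    d=np.array(r[0])/1000-[.5431,-.2655]; print('box xy',d@[.9796,-.2011],d@[.2011,.9796])
E
```

```text
t: 10.3
eef_pos: [0.5752, -0.2866, 0.3182]
tool_rot: [0.002, 0.776, 0.63, 0.002]
contact_force: [-0.9, -0.2, -0.2]
gripper_width: 0.468
pos [ 0.5752 -0.2866  0.3182] w 0.468 F [-0.9 -0.2 -0.2] t 10.3
shift tool [ 0.0053 -0.0065  0.0182]
yel ((576.7164916992188, -279.49810791015625), (14.970162391662598, 23.758258819580078), 78.20260620117188)
box xy 0.03574573476928712 -0.00695227002807613
red ((468.1565246582031, -289.4249572753906), (24.10841178894043, 16.06675148010254), 77.73335266113281)
box xy -0.0686033195367432 -0.03850802103820801
```

View pics/wrist5.png

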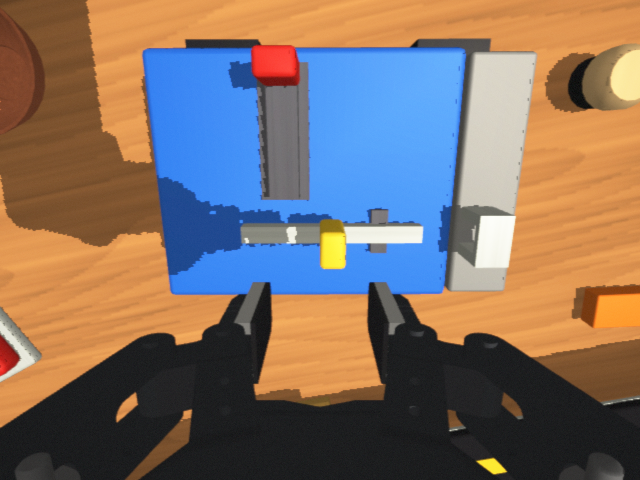

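The bolt tip at (422,234) is well clear of the eye at (490,240). The keeper's red tab is at (275,65), still out. Fingers are open, 60+ mm above the tabs.

```bash
python3 -c "
from station import *
o=get_obs();print(abs(o['joint_vel']).max(),o['contact_force']);hand_in()"
```

```text
0.016282626636917263 [ 0.60065377 -1.11406427  1.46291205]
the job is handed in; nothing more can be done
```

The blue box is unlatched and the job is handed in at about 10.4 s of the 45 s allowed. I gripped the red keeper and pulled it to the front, then turned the jaws 90° and drew the bolt out of the eye by its yellow tab. After that I let go and raised the gripper.

The last wrist-camera check put the keeper about 39 mm out and the bolt about 45 mm drawn. The bolt reading was 47 mm, 2 mm past its stop, which is within the calibration error. The bolt tip was visibly clear of the eye. The gripper was open with its fingertips about 70 mm above the tabs, and the wrist force was at noise level (about 1–2 N).

On the way to the blue box, the fingertips stayed well above the green box. No checks failed. The top and wrist cameras agreed within 2 mm on both tabs. The scene camera saw the red tab only partly, so it read about 7 mm off and I did not use it.

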